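Find the pitch comb that fits the press screw

TASK

Find out which of the three aluminium pitch combs fits the thread of the screw in the front groove of the rack: try them against it one by one from the rack's flat shelf, with a light hand, because the beech thread dents. Leave the comb that goes fully home lying flat on the shelf in mesh with the middle of the thread, and any comb that does not fit lying flat on the bench. Leave everything else on the bench where it is.

Things in the scene. Friction and masses are not known exactly. Their poses are not given: they have to be found in the camera images.
- comb_1: pitch comb: T-shaped leaf of bare 10 mm aluminium plate, 80 g. Cross bar 70 mm long (y), 20 mm deep (x), with a row of 90-degree V teeth along its +x edge. Tab (the handle) 24 mm wide (y), from the bar back to x = -75 mm; grip it across its width near x = -50 mm. Origin: middle of the tooth-root line (bar's +x edge), at the underside; x out through the teeth, y along the row, z up
- comb_2: pitch comb of the same size, shape and axes as comb_1, but another tooth pitch. The combs' three pitches lie between 8 and 13 mm; teeth are 4 to 5.5 mm long (half the pitch less 0.5 mm)
- comb_3: pitch comb of the same size, shape and axes as comb_1 and comb_2, but another tooth pitch
- screw_k: fixed beech press screw, one of three side by side in the rack; which is in front changes. 90-degree V thread, 40 mm over the crests, 140 mm long, depth half the pitch (pitch 8 to 13 mm, unlike the others'). Head 51 mm across beyond the +y end. Origin: on the axis, mid-thread, 34 mm above the bench; y along the axis, x away from the shelf, z up. Where the crests fall along y is not known
- screw_m: another press screw, same sizes and axes as screw_k, another pitch. Seating: a comb fully home, on the shelf, has its origin 20 mm from the front screw's axis on the -x side and 5 mm below axis height; a comb of another pitch stops at least 2 mm short of that however it is shifted along
- screw_r: third press screw, same sizes and axes as screw_k and screw_m, another pitch. The beech threads of all three dent if a comb is pushed against them with more than 20 N
- rack: fixed beech block, 124 mm wide (y), three parallel V grooves along y 56 mm apart, a screw in each. Before the front groove its top is a flat shelf, 29 mm above the bench, x = -103 to -23 mm; a comb lying there has its teeth at the screw's axis height. Origin: on the bench under the middle of the front groove; x away from the shelf, y along the grooves
- front_groove (a point): the middle of the front groove, on the axis of the screw lying there, 34 mm above the bench; axes as the rack's. The screw's own middle may lie up to 6 mm to either side along y
- nut: bystander: square beech nut 64 x 64 x 34 mm with a 34 mm hole, loose; origin under its centre
- jar: bystander: small amber jar, 60 mm across, 75 mm high, loose; origin under its centre
- brush: bystander: brush lying flat, 170 mm long along its x, loose
- palette_knife: bystander: palette knife lying flat, 190 mm long along its x, loose
- pencil: bystander: pencil lying flat, 8 mm thick, 150 mm long along its x, loose
- moulding: bystander: offcut of dark picture-frame moulding 70 x 50 x 32 mm, loose; origin under its centre
- tin: bystander: flat round tin 68 mm across, 55 mm high, loose; origin under its centre
Things that resemble listed ones, but are neither listed nor needed, are in the scene too. Leave any red or turquoise look-alike of the comb_1 alone.

How it is judged:
At the end, for the whole second after the job is handed in: The comb that fits the front screw lies flat on the shelf, teeth fully home in its thread (within 1.5 mm of full depth, in line within 0.05 rad, middle within 25 mm of the groove's middle); the other two combs lie flat on the bench; all released and at rest (((x of comb_1 in the frame of front_groove between -0.0215 and -0.015 m and y of comb_1 in the frame of front_groove between -0.025 and 0.025 m and z of comb_1 in the frame of front_groove between -0.0075 and -0.0025 m and angle between comb_1's own z axis and vertical below 0.06 rad and angle between the y axis of comb_1 and the y axis of rack, either way round below 0.05 rad and height (world z) of each of comb_2, comb_3 below 0.006 m and angle between each of comb_2, comb_3's own z axis and vertical below 0.1 rad) or (x of comb_2 in the frame of front_groove between -0.0215 and -0.015 m and y of comb_2 in the frame of front_groove between -0.025 and 0.025 m and z of comb_2 in the frame of front_groove between -0.0075 and -0.0025 m and angle between comb_2's own z axis and vertical below 0.06 rad and angle between the y axis of comb_2 and the y axis of rack, either way round below 0.05 rad and height (world z) of each of comb_1, comb_3 below 0.006 m and angle between each of comb_1, comb_3's own z axis and vertical below 0.1 rad) or (x of comb_3 in the frame of front_groove between -0.0215 and -0.015 m and y of comb_3 in the frame of front_groove between -0.025 and 0.025 m and z of comb_3 in the frame of front_groove between -0.0075 and -0.0025 m and angle between comb_3's own z axis and vertical below 0.06 rad and angle between the y axis of comb_3 and the y axis of rack, either way round below 0.05 rad and height (world z) of each of comb_1, comb_2 below 0.006 m and angle between each of comb_1, comb_2's own z axis and vertical below 0.1 rad)) and linear speed of each of comb_1, comb_2, comb_3 below 0.01 m/s); the robot touches nothing.
It fails at once if a comb is pressed against a screw's thread with more than 20 N (contact force between any of comb_1, comb_2, comb_3 and screw_k above 20 N or contact force between any of comb_1, comb_2, comb_3 and screw_m above 20 N or contact force between any of comb_1, comb_2, comb_3 and screw_r above 20 N).
It fails at once if the gripper presses on a screw with more than 25 N (contact force between any of the arm, the fingers and screw_k above 25 N or contact force between any of the arm, the fingers and screw_m above 25 N or contact force between any of the arm, the fingers and screw_r above 25 N).
It fails at once if another thing on the bench is moved more than 20 mm (distance of any of nut, jar, brush, palette_knife, pencil, moulding, tin from where it was at the start of the episode above 0.02 m).
It also fails if it takes over 72 s, if anything falls off the work surface, if the arm or the gripper's body presses on something with over 40 N, if the wrist force passes 120 N, or if a joint passes its speed limit or range.

ROBOT

A 6-joint arm with a two-finger parallel gripper is mounted at the origin on the work surface. World frame = base frame: x ahead of the robot, y to its left, z up, the work surface at z = 0. Lengths are in m, angles in rad, forces in N, time in s.
With the tool pointing down it reaches from about 0.275 to 0.875 m from the base axis. Payload 12.5 kg.
Tool frame: the origin (TCP) lies at the very end of the fingers, on their centre line; the grasp point (between the pads) lies 19 mm behind it; z points along the fingers, y is the line along which they close (so a half turn about z gives the same grasp; the last joint's range is limited). The gripper opens to 85 mm and grips with 20 to 120 N. Pads are 22 mm wide; open, the fingers measure 114 mm over their backs; the gripper's body (76 mm by 85 mm) begins 54 mm behind the grasp point. The pads swing forward as they close: fully open they stand 13 mm farther back than shut.
Start: joints at [-1.36, 0.351, 1.652, -0, 1.139, -0.085], TCP at [0.16, -0.526, 0.231] pointing down, gripper open.
Joint ranges: [-2.75, 2.75], [-0.79, 2.1], [0.01, 2.65], [-1.57, 4.71], [0.07, 3.14], [-2.87, 2.87]. Speed limits (rad/s): [2.22, 2.22, 2.79, 3.14, 3.14, 3.14].

INTERFACE

Orientations are given as a rotation vector (axis times angle).
In Python, from station import manip, optics, job gives the robot as it stands.
- The arm moves only by the shell command python3 -m inch 'ROWS' [OPENING] [FORCE]. ROWS is JSON, a list that holds one entry, the list of rows, each a list of 6 numbers: the shift along the world's x, y, z in mm, then the turn, a rotation vector about the world's x, y, z in rad. In form: [[[dx, dy, dz, ax, ay, az], ...]]. A call has 1 to 12 rows; each row shifts and turns the commanded pose from where the row before left it; what a row does not reach is not made up. A row lasts 1/8 s, in which the tool goes at most 62.5 mm and 10.7 degrees, less where a joint would pass 70% of its speed; a pose out of reach is approached as far as the arm can. A call is refused whole if a number of a shift passes 62.5 or a number of a turn 0.188, either way. A call with a gripper value outside its range is refused whole. OPENING is the opening, from 0 (shut) to 1 (fully open), set as the call begins (- or left out, the last holds). The fingers move at their own pace and stop on an object; FORCE is the grip in N (left out, the last holds). Time passes only in rows, so rows that do not move let the fingers close. It gives the time, the measured TCP pose, the force, the opening and the grip force at its end, in the units of the state.
- manip.observe(): the state, without advancing time (a new reading comes with each control period).
- optics.snapshot(name): name is "side" or "top" or "wrist"; returns a dict with "color" (420x560x3 uint8, red, green, blue), "fovy" (degrees; the focal length in pixels is half the picture's height over the tangent of half this angle, whatever the lens; pixels are square), "cx", "cy" (the principal point, pixels), "R" (3x3) and "t" (3): a world point X has camera coordinates R X + t; the wrist camera has in their place "T_tool_cam" (4x4, takes a point from camera to tool coordinates, whose origin is the TCP and whose axes are the flange's). Camera axes: x right, y down, z forward; pixel columns grow to the right and rows downward; lengths in m; the calibration is good to about 2 mm. A picture is of the moment at which its call begins: read the wrist's pose just before it. There is no depth.
- job.close_job(): hands the job in; it is judged then, once.
The state is a dict: "time_s": time; "qpos": joint angles; "joint_velocities": joint speeds; "tau": joint torques, N m; "eef_pos": TCP position; "eef_rot": TCP orientation; "force": force on the tool from outside, world axes, zero at the start; "moment": the same for the moment, N m; "finger_gap": finger opening in m; "finger_force": force on a finger pad.
Only numpy, scipy, OpenCV 4.12 (cv2) and the standard library are available. Lean on these libraries where they do the work, as an engineer would, in place of code of your own. Each camera call takes 0.05 s, during which the arm holds its last target. There are 200 camera calls.

## Working session

There is one attempt and no reset: what is moved stays moved. The work goes in short steps, Python scripts to look and compute and a shell command to move; the robot and the scene stay as the last step left them, time stands still between calls to the robot, and variables do not carry over. Pictures are saved under pics/ and viewed, at most 13 in all, crops included, and the job is handed in when it is done.

```bash
ls; mkdir -p pics; python3 - <<'E'
from station import manip, optics
import cv2
s=manip.observe();print({k:(v if not hasattr(v,'tolist') else v.tolist()) for k,v in s.items()})
for n in("top","side"):
    p=optics.snapshot(n);cv2.imwrite(f"pics/{n}0.png",p["color"][:,:,::-1]);print(n,p["fovy"],p["cx"],p["cy"],p["R"],p["t"])
E
```

```text
pics
{'time_s': 0.0, 'qpos': [-1.3596065759419118, 0.35121731081459606, 1.6524426990972336, -2.973224801400852e-07, 1.1390888354323567, -0.08457716355102575], 'joint_velocities': [-0.0005983882850204629, 0.0012441019056192385, -0.0005921933031894659, -0.002405281086946223, -0.0020336487068997443, -0.00036576374190536675], 'tau': [1.760827046837221e-05, -50.6099796295166, -29.1403591632843, -0.00014929558346921112, 0.0045062569552101195, -5.5096934374887496e-05], 'eef_pos': [0.16027612690859896, -0.525777346395768, 0.2307617117817491], 'eef_rot': [-3.1061613619381125, -0.4627282196480115, 0.00011527730204330435], 'force': [0.4036702226858819, 0.5058640625229467, 0.894193749711744], 'moment': [0.014024391762394077, 0.007180001147660425, -0.08324408326915804], 'finger_force': 0.0, 'finger_gap': 0.08525027803798042}
top 51.2112215244208 280.8920135680201 207.77049750909154 [[ 0.00396119 -0.99992061  0.01196166]
 [-0.99160584 -0.0054736  -0.12918165]
 [ 0.12923687 -0.01134954 -0.9915488 ]] [-0.05423786  0.50604095  1.19254418]
side 56.8801738307415 281.877204397147 209.56108916722624 [[-0.84820009 -0.52927369  0.02063916]
 [-0.2946317   0.43907105 -0.84876897]
 [ 0.44016903 -0.72600687 -0.52836091]] [0.40197008 0.19444836 1.01200033]
```

View pics/top0.png

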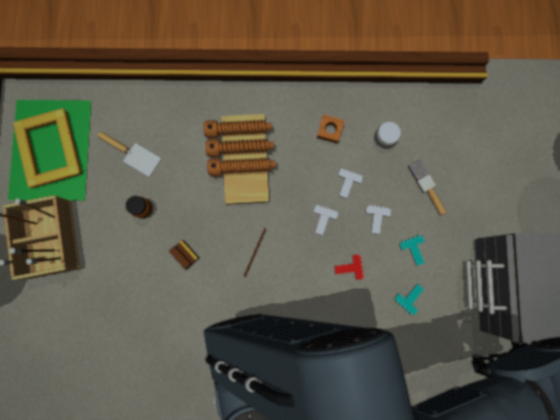

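View pics/side0.png

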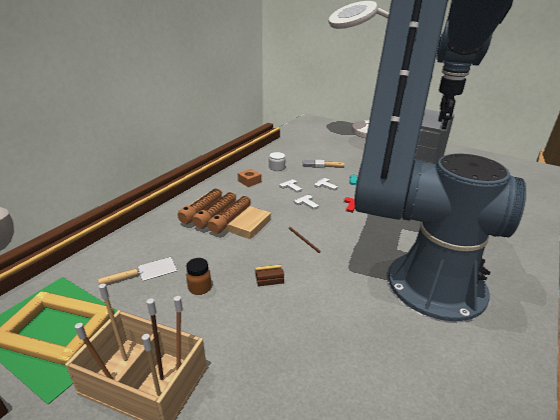

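Candidates in the top view: three bare-aluminium combs at (349,182), (325,219) and (378,218). The look-alikes, to be left alone, are red (352,267) and turquoise (413,248) and (410,298). The rack's shelf is at about (246,188) and the front screw at about (243,166), with the heads toward +y. Next I'll measure the poses.

```bash
cat > h.py <<'E'
import numpy as np, cv2
from scipy.spatial.transform import Rotation as Ro
from station import manip, optics
def cam(name):
    s=manip.observe(); p=optics.snapshot(name); im=p["color"]
    f=im.shape[0]/2/np.tan(np.radians(p["fovy"])/2)
    if name=="wrist":
        T=np.eye(4);T[:3,:3]=Ro.from_rotvec(s["eef_rot"]).as_matrix();T[:3,3]=s["eef_pos"]
        W=T@np.array(p["T_tool_cam"]);R=W[:3,:3].T;t=-R@W[:3,3]
    else: R,t=np.array(p["R"]),np.array(p["t"])
    return dict(im=im,f=f,c=np.array([p["cx"],p["cy"]]),R=R,t=t)
def p2w(c,uv,z):
    uv=np.atleast_2d(uv).astype(float)
    d=np.c_[(uv-c["c"])/c["f"],np.ones(len(uv))]@c["R"]
    o=-c["R"].T@c["t"]
    return o+d*((z-o[2])/d[:,2])[:,None]
def w2p(c,X):
    q=np.atleast_2d(X)@c["R"].T+c["t"]; return q[:,:2]/q[:,2:]*c["f"]+c["c"]
E
python3 - <<'E'
from h import *
c=cam("top");im=c["im"]
g=cv2.cvtColor(im,cv2.COLOR_RGB2HSV)
m=((g[...,2]>150)&(g[...,1]<50)).astype(np.uint8)
n,l,st,ce=cv2.connectedComponentsWithStats(m)
for i in range(1,n):
    if 150<st[i,4]<900 and 300<ce[i,0]<400 and ce[i,1]>160 and ce[i,1]<240:
        v,u=np.where(l==i);P=p2w(c,np.c_[u,v],.01)[:,:2];mu=P.mean(0);w,V=np.linalg.eigh(np.cov((P-mu).T))
        for k in(0,1):
            q=(P-mu)@V[:,k];print(ce[i].round(),mu.round(4),V[:,k].round(3),w[k]**.5,q.min(),q.max(),'skew',(q**3).mean()/q.std()**3)
for n,uv,z in[("shelf",[(225,175),(270,173),(226,203),(269,201)],.029),("screwfront",[(207,167),(276,165)],.034)]: print(n,p2w(c,uv,z).round(4).tolist())
print(w2p(c,[[.16,-.526,.1]]))
cv2.imwrite("pics/crop1.png",cv2.resize(im[100:240,190:410,::-1],None,fx=3.5,fy=3.5,interpolation=cv2.INTER_CUBIC))
E
```

```text
[348. 181.] [ 0.5889 -0.246 ] [-0.336 -0.942] 0.014263990676256545 -0.032761570948511745 0.03274391726192388 skew -0.02929217602196938
[348. 181.] [ 0.5889 -0.246 ] [-0.942  0.336] 0.021719277933504963 -0.027285103873262117 0.04656528537225207 skew 0.631567415845718
[324. 217.] [ 0.4827 -0.1744] [-0.334 -0.943] 0.014218253664694008 -0.033310834079505025 0.0324105141813864 skew -0.059346248116515475
[324. 217.] [ 0.4827 -0.1744] [-0.943  0.334] 0.02177948147265839 -0.02786491011272697 0.04694122883665173 skew 0.6394827037550915
[377. 216.] [ 0.4871 -0.3274] [-0.126 -0.992] 0.014295684974795284 -0.032238141203647326 0.0325466850391332 skew 0.050253470429579325
[377. 216.] [ 0.4871 -0.3274] [-0.992  0.126] 0.021650598183968844 -0.027832500139983847 0.04698593105882302 skew 0.6590762496285449
shelf [[0.5995, 0.1067, 0.029], [0.6061, -0.0206, 0.029], [0.5195, 0.1022, 0.029], [0.5258, -0.0184, 0.029]]
screwfront [[0.6211, 0.1573, 0.034], [0.6282, -0.0375, 0.034]]
[[466.15978364 339.75044616]]
```

View pics/crop1.png

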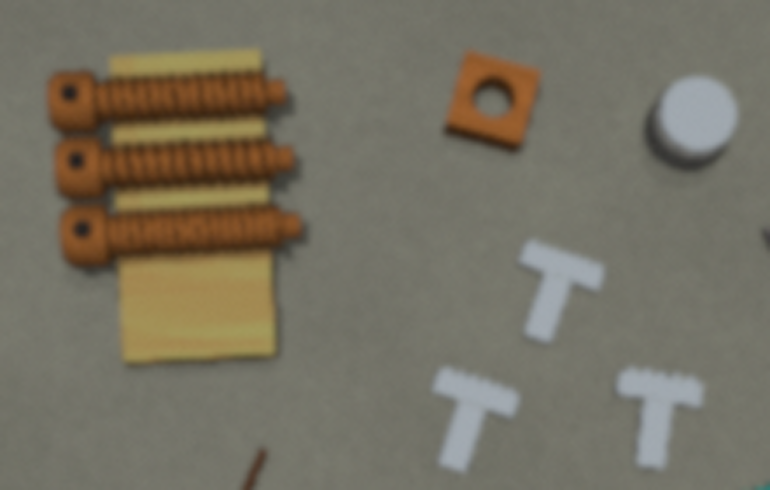

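The crop confirms the three bare-aluminium combs. The tooth pitches look different, and the front screw is clear. I'll move above the combs and use the wrist camera to measure the pitches.

```bash
python3 -m inch '[[[37,27,3,0,0,-0.064],[37,27,3,0,0,-0.064],[37,27,3,0,0,-0.064],[37,27,3,0,0,-0.064],[37,27,3,0,0,-0.064],[37,27,3,0,0,-0.064],[37,27,3,0,0,-0.064],[37,27,3,0,0,-0.064],[37,27,3,0,0,-0.064],[37,27,3,0,0,-0.060],[0,0,0,0,0,0],[0,0,0,0,0,0]]]'
python3 - <<'E'
from h import *
c=cam("wrist");cv2.imwrite("pics/w1.png",c["im"][:,:,::-1]);np.save("w1.npy",c,allow_pickle=True)
print(p2w(c,[(0,0),(559,0),(0,419),(559,419)],.01).round(3))
print(w2p(c,[[.589,-.246,.01],[.483,-.174,.01],[.487,-.327,.01]]))
E
```

```text
time_s: 1.65
eef_pos: [0.5299, -0.2562, 0.2609]
eef_rot: [-3.096, 0.531, 0.001]
force: [-0.9, 0.1, 0.7]
finger_gap: 0.0851
finger_force: 0.0
[[ 0.806 -0.039  0.01 ]
 [ 0.609 -0.596  0.01 ]
 [ 0.307  0.298  0.01 ]
 [ 0.01  -0.544  0.01 ]]
[[255.97388208 131.44748277]
 [233.06980987 229.61985581]
 [345.73122842 188.46112447]]
```

View pics/w1.png

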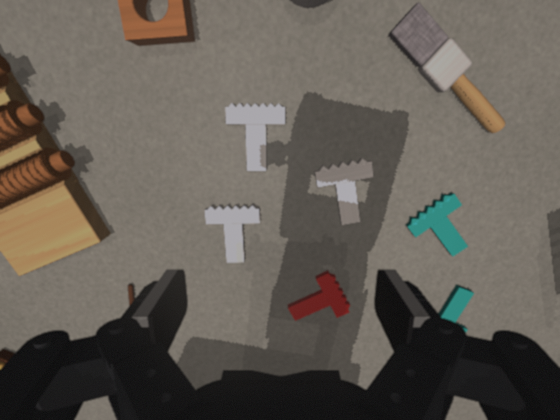

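The wrist view shows the combs at (256,130), (233,230) and (345,185); the tooth rows point up the image. I'll rectify them to count the pitches.

```bash
cat >> h.py <<'E'
def rect(c,o,yaw,z,xr,yr,s=6):
    # rectified patch: rows x from xr[1] down to xr[0], cols y from yr[0] to yr[1], s px/mm
    xs=np.arange(xr[1],xr[0],-1/s)/1e3;ys=np.arange(yr[0],yr[1],1/s)/1e3
    X,Y=np.meshgrid(xs,ys,indexing="ij");ca,sa=np.cos(yaw),np.sin(yaw)
    P=np.stack([o[0]+ca*X-sa*Y,o[1]+sa*X+ca*Y,np.full(X.shape,z)],-1).reshape(-1,3)
    uv=w2p(c,P).astype(np.float32).reshape(X.shape+(2,))
    return cv2.remap(c["im"],uv[...,0],uv[...,1],cv2.INTER_CUBIC)
E
python3 - <<'E'
from h import *
c=np.load("w1.npy",allow_pickle=True).item()
out=[]
for mu,v in(((.5889,-.246),(-.942,.336)),((.4827,-.1744),(-.943,.334)),((.4871,-.3274),(-.992,.126))):
    o=np.array(mu)-.0287*np.array(v)*.9;yaw=np.arctan2(-v[1],-v[0])
    out.append(rect(c,o,yaw,.01,(-30,14),(-50,50)))
im=np.vstack(out);cv2.imwrite("pics/combs.png",im[:,:,::-1])
E
```

```text
(no output)
```

View pics/combs.png

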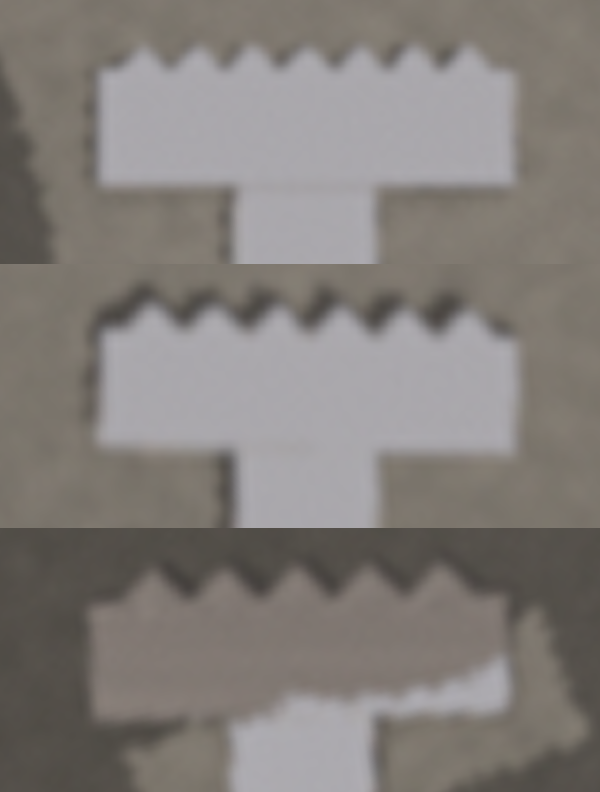

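Pitches measured: upper comb A 9.05 mm (7 teeth), B 10.55 mm (6 teeth), C 11.9 mm (5 teeth). Now the screw.

```bash
python3 -m inch '[[[4,44,-7,0,0,0.056],[4,44,-7,0,0,0.056],[4,44,-7,0,0,0.056],[4,44,-7,0,0,0.056],[4,44,-7,0,0,0.056],[4,44,-7,0,0,0.056],[4,42,-8,0,0,0.056],[0,0,0,0,0,0],[0,0,0,0,0,0]]]'
python3 - <<'E'
from h import *
c=cam("wrist");np.save("w2.npy",c,allow_pickle=True)
o=(.6256,.0474)
im=cv2.resize(rect(c,o,.053,.034,(-110,30),(-100,100),4),None,fx=1,fy=1)
cv2.putText(im,"groove est (400,120)",(10,20),0,.5,(255,0,0))
cv2.imwrite("pics/rack.png",im[:,:,::-1])
E
```

```text
time_s: 2.82
eef_pos: [0.5582, 0.0488, 0.2115]
eef_rot: [3.14, 0.08, 0.0]
force: [-0.4, -0.9, 0.1]
finger_gap: 0.0852
finger_force: 0.0
```

View pics/rack.png

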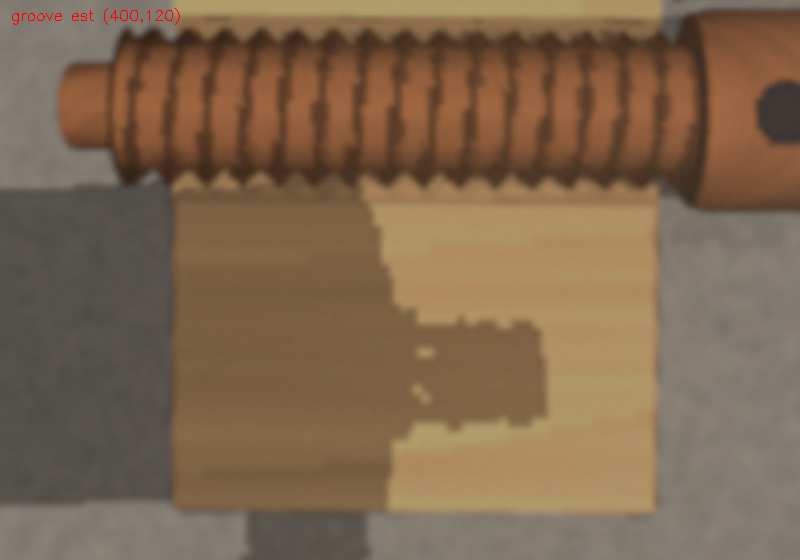

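The front screw's pitch is about 9.46 mm at axis scale, measured on the thread's top side and therefore magnified. The true pitch is then about 9 mm, so comb A is the likely fit. I'll take the silhouette phase and the shelf edges precisely.

```bash
python3 - <<'E'
from h import *
from scipy.optimize import least_squares
c=np.load("w2.npy",allow_pickle=True).item();o=(.6256,.0474);yaw=.053
print("cam",-c["R"].T@c["t"])
a=rect(c,o,yaw,.034,(-24,-8),(-47,47),8)
b=rect(c,o,yaw,.029,(-110,-20),(-80,80),4)
g=cv2.cvtColor(b,cv2.COLOR_RGB2GRAY).astype(float); S=cv2.cvtColor(b,cv2.COLOR_RGB2HSV)[...,1].astype(float)
for r0 in(40,120,200,280): # left/right edges by saturation
    p=np.convolve(S[r0:r0+40].mean(0),np.ones(5)/5,'same');d=np.diff(p);h=len(d)//2;print("x",-20-(r0+20)/4-.0,"ymin",(d[5:h].argmax()+5.5)/4-80,"ymax",(d[h:-5].argmin()+h+.5)/4-80)
for c0 in(110,180,250,350,420,500):
    p=np.convolve(S[:,c0:c0+30].mean(1),np.ones(5)/5,'same');d=np.diff(p);print("y",(c0+15)/4-80,"xfront",-20-4*0+110*0-((d[250:-5].argmin()+250.5)/4)+0)
A=cv2.cvtColor(a,cv2.COLOR_RGB2HSV)
y=np.arange(a.shape[1])/8-47
for x in(-13,-14,-15,-16,-17):
    r=int((-8-x)*8);p=a[r-3:r+4].mean(0)[:,0]-0.0;q=p-np.convolve(np.pad(p,60,'edge'),np.ones(121)/121,'valid')
    best=max(((abs((q*np.exp(-2j*np.pi*y/P)).sum()),P) for P in np.arange(7.5,13.5,.05)))
    ph=np.angle((q*np.exp(-2j*np.pi*y/best[1])).sum());print(x,best,"bright at y=",-ph*best[1]/2/np.pi*-1 if 0 else (ph and -(-ph)*-best[1]/2/np.pi))
for k in range(0,16,1): cv2.putText(a,"",(0,0),0,.3,(0,0,0))
for yy in range(-40,50,10): cv2.line(a,(int((yy+47)*8),0),(int((yy+47)*8),6),(255,255,255),1)
cv2.imwrite("pics/edge.png",cv2.resize(a,None,fx=1,fy=2)[:,:,::-1])
E
```

```text
cam [0.6349432  0.05283977 0.35404193]
x -35.0 ymin -58.125 ymax 65.375
x -55.0 ymin -58.125 ymax 65.375
x -75.0 ymin -58.375 ymax 65.375
x -95.0 ymin -58.375 ymax 65.125
y -48.75 xfront -99.125
y -31.25 xfront -99.375
y -13.75 xfront -99.875
y 11.25 xfront -100.125
y 28.75 xfront -100.125
y 48.75 xfront -100.125
-13 (np.float64(4545.810629169632), np.float64(9.099999999999994)) bright at y= 1.3121352824647623
-14 (np.float64(8991.521900976408), np.float64(9.049999999999994)) bright at y= 1.063202755801542
-15 (np.float64(12518.752276409969), np.float64(8.999999999999995)) bright at y= 1.0812425147881704
-16 (np.float64(11091.238956669049), np.float64(8.999999999999995)) bright at y= 1.2309560102136385
-17 (np.float64(6429.491506726435), np.float64(8.949999999999996)) bright at y= 1.6433089978119364
```

View pics/edge.png

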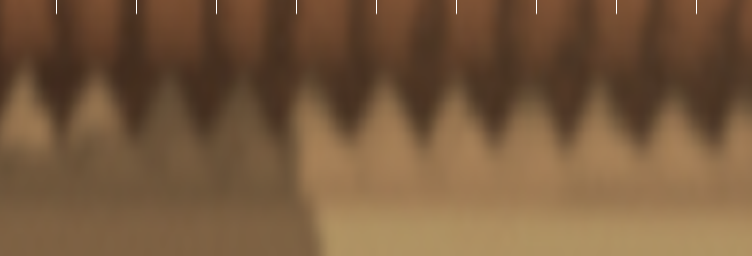

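The pitch is 9.0 mm, with thread valleys at y≈1.1 mm in my frame and light gaps at px 383, 457 and so on. Comb A therefore goes first. Next I'll fetch it: grip point (0.569,-0.238), yaw -0.343.

```bash
python3 -m inch '[[[1,-36,-19,0,0,-0.049],[2,-36,-19,0,0,-0.049],[1,-36,-19,0,0,-0.049],[1,-36,-19,0,0,-0.049],[1,-36,-19,0,0,-0.049],[2,-36,-19,0,0,-0.049],[1,-36,-19,0,0,-0.05],[2,-34,-19,0,0,-0.05],[0,0,0,0,0,0]]]' 0.6 30
python3 - <<'E'
from h import *
s=manip.observe();R=Ro.from_rotvec(s["eef_rot"]).as_matrix();y=np.arctan2(R[1,0],R[0,0]);print("yaw",y,s["eef_pos"]," delta mm",(np.array([.569,-.2376,.003])-s["eef_pos"])*1e3,"turn",-.343-y)
c=cam("wrist");np.save("w3.npy",c,allow_pickle=True)
a=rect(c,(.6161,-.2544),-.343,.01,(-85,15),(-60,60),5);cv2.imwrite("pics/A.png",a[:,:,::-1])
E
```

```text
time_s: 4.0
eef_pos: [0.568, -0.239, 0.0581]
eef_rot: [-3.094, 0.542, 0.002]
force: [0.8, -0.0, -0.5]
finger_gap: 0.0513
finger_force: 0.0
yaw -0.3468908597446541 [ 0.56797497 -0.23902793  0.05812814]  delta mm [  1.0250302    1.42793318 -55.12814381] turn 0.003890859744654085
```

View pics/A.png

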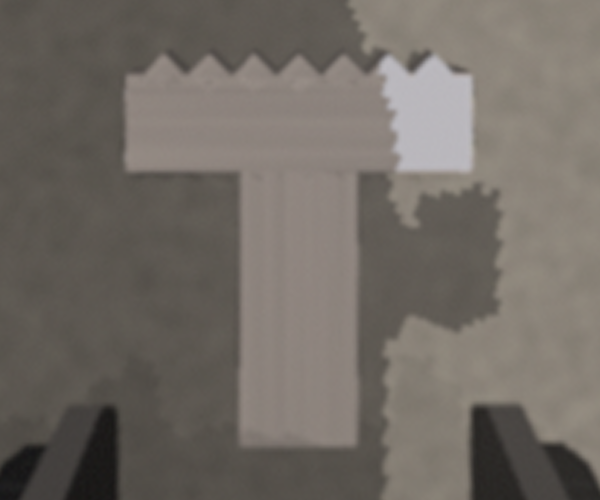

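Comb A is where predicted, within 0.5 mm: root line at row 73, tab end at row 445, a tooth in the middle, and the fingers straddle the tab. I'll descend, grip and lift.

```bash
python3 -m inch '[[[1,1.4,-15,0,0,0.004],[0,0,-15,0,0,0],[0,0,-15,0,0,0],[0,0,-9,0,0,0],[0,0,0,0,0,0]]]' 0.6 30 && python3 -m inch '[[[0,0,0,0,0,0],[0,0,0,0,0,0],[0,0,0,0,0,0],[0,0,0,0,0,0],[0,0,0,0,0,0],[0,0,0,0,0,0]]]' 0 30
```

```text
time_s: 4.68
eef_pos: [0.57, -0.2344, 0.0044]
eef_rot: [-3.096, 0.528, 0.002]
force: [-0.0, 0.6, -0.2]
finger_gap: 0.0512
finger_force: 0.0
time_s: 5.42
eef_pos: [0.5707, -0.235, 0.006]
eef_rot: [3.096, -0.529, 0.002]
force: [-1.6, -0.5, 5.6]
finger_gap: 0.0228
finger_force: 29.4
```

```bash
python3 -m inch '[[[0,0,37,0,0,0],[0,0,37,0,0,0],[-3,31,0,0,0,0.044],[-3,31,0,0,0,0.044],[-3,31,0,0,0,0.044],[-3,31,0,0,0,0.044],[-3,31,0,0,0,0.044],[-3,31,0,0,0,0.044],[-3,31,0,0,0,0.044],[-3,31,0,0,0,0.044],[-2,31,0,0,0,0.044],[0,0,0,0,0,0]]]'
python3 - <<'E'
from h import *
s=manip.observe();R=Ro.from_rotvec(s["eef_rot"]).as_matrix();y=np.arctan2(R[1,0],R[0,0]);print("yaw",y,s["eef_pos"],s["finger_gap"],s["force"]," delta mm",(np.array([.5445,.0440,.035])-s["eef_pos"])*1e3,"turn",.058-y,"tilt",R[2])
c=cam("wrist");np.save("w4.npy",c,allow_pickle=True)
# image with rack z plane and comb plane side by side
p=s["eef_pos"];o=p[:2]+.0493*R[:2,0]
a=rect(c,o,y,p[2]-.006+.01,(-30,30),(-60,60),5);b=rect(c,(.6256,.0474),.053,.034,(-60,0),(-60,60),5)
cv2.imwrite("pics/A2.png",a[:,:,::-1]);cv2.imwrite("pics/A2b.png",b[:,:,::-1])
S=cv2.cvtColor(a,cv2.COLOR_RGB2HSV)[...,1].astype(float)
m=(S<45).astype(np.uint8);n,l,st,ce=cv2.connectedComponentsWithStats(m);i=1+st[1:,4].argmax();print(st[i],n)
m=(l==i)
cols=np.arange(m.shape[1]);top=m.argmax(0);bot=m.shape[0]-m[::-1].argmax(0)
print(top[::8],bot[::8])
E
```

```text
time_s: 6.92
eef_pos: [0.544, 0.0459, 0.0792]
eef_rot: [-3.14, -0.095, 0.001]
force: [-0.5, -0.3, -1.0]
finger_gap: 0.0229
finger_force: 29.5
yaw 0.06044907511622257 [0.5439664  0.04590601 0.07920736] 0.022862335504976416 [-0.46265879 -0.33946945 -1.00391724]  delta mm [  0.53360302  -1.90601119 -44.20736418] turn -0.0024490751162225682 tilt [-3.41318592e-04 -2.10954640e-04 -9.99999919e-01]
[  119   118   350   182 44941] 4
[  0   0   0   0   0   0   0   0   0   0   0   0   0   0   0 152 148 145
 141 134 129 126 134 141 137 129 124 131 139 139 130 124 128 136 140 132
 124 125 132 139 134 126 121 128 136 135 127 119 122 130 135 128 119 120
 126 132 135 136 140   0   0   0   0   0   0   0   0   0   0   0   0   0
   0   0   0] [300 300 300 300 300 300 300 300 300 300 300 300 300 300 300 170 248 248
 247 247 247 246 246 246 246 246 245 245 244 244 300 300 300 300 300 300
 300 300 300 300 300 300 300 300 300 240 239 239 238 238 238 238 239 239
 239 238 237 237 237 300 300 300 300 300 300 300 300 300 300 300 300 300
 300 300 300]
```

View pics/A2.png

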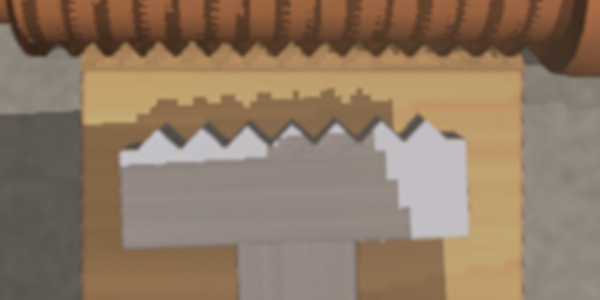

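The comb's root line is level with the shelf, but the comb is skewed about -0.033 rad and -1.2 mm sideways in the grip. I'll correct for that and set it down on the shelf.

```bash
python3 -m inch '[[[-1,-2.6,-15,0,0,0.031],[0,0,-15,0,0,0],[0,0,-8,0,0,0],[0,0,-3,0,0,0],[0,0,-1.5,0,0,0],[0,0,0,0,0,0]]]'; python3 -m inch '[[[0,0,-1,0,0,0],[0,0,-1,0,0,0],[0,0,0,0,0,0]]]'
```

```text
time_s: 7.72
eef_pos: [0.5435, 0.0417, 0.037]
eef_rot: [3.138, 0.14, 0.001]
force: [1.3, -0.0, -1.3]
finger_gap: 0.0226
finger_force: 29.5
time_s: 8.1
eef_pos: [0.5435, 0.0417, 0.035]
eef_rot: [3.138, 0.139, 0.001]
force: [-2.0, -0.0, 2.1]
finger_gap: 0.0224
finger_force: 29.9
```

```bash
cat > meas.py <<'E'
from h import *
O=np.array([.6256,.0474]);Y=.053
def run(dx=0):
    s=manip.observe();c=cam("wrist")
    a=rect(c,O,Y,.039,(-60,0),(-50,55),8)   # comb top plane
    b=rect(c,O,Y,.034,(-24,-8),(-50,55),8)  # thread silhouette
    cv2.imwrite(f"pics/m_{s['time_s']:.2f}.png",a[:,:,::-1])
    S=cv2.cvtColor(a,cv2.COLOR_RGB2HSV)[...,1]
    m=cv2.morphologyEx((S<50).astype(np.uint8),cv2.MORPH_OPEN,np.ones((9,9)));n,l,st,ce=cv2.connectedComponentsWithStats(m);i=1+st[1:,4].argmax();m=l==i
    y=np.arange(m.shape[1])/8-50;top=-m.argmax(0)/8.;ok=m.any(0)
    ys=y[ok];yl,yr=ys[0],ys[-1];mid=(yl+yr)/2
    bot=(m.shape[0]-m[::-1].argmax(0))/-8.;k=ok&(np.abs(y-mid)>15)&(np.abs(y-mid)<33);pb=np.polyfit(y[k],bot[k],1)
    k=ok&(np.abs(y-mid)<31);t=top[k]-np.polyval(np.polyfit(y[k],top[k],1),y[k])
    ph=np.angle((t*np.exp(-2j*np.pi*y[k]/9)).sum())
    print("bar y",yl,yr,"mid",mid,"back-slope",pb[0],"origin x est",np.polyval(pb,mid)+20,"tooth top",top[k].max(),"tooth y0",-ph*9/2/np.pi)
    for x in(-14,-15,-16):
        r=int((-8-x)*8);p=b[r-3:r+4].mean(0)[:,0];q=p-np.convolve(np.pad(p,60,'edge'),np.ones(121)/121,'valid')
        kk=np.abs(y)<45;print(" valley y0",x,-np.angle((q*np.exp(-2j*np.pi*y/9))[kk].sum())*9/2/np.pi)
    print(s["time_s"],s["eef_pos"],s["force"],s["finger_gap"])
E
python3 -c "import meas;meas.run()"
```

```text
bar y -35.875 33.625 mid -1.125 back-slope -0.00017424496267008717 origin x est -31.569493006993035 tooth top -27.625 tooth y0 -1.0366573581528553
 valley y0 -14 0.9766054706621669
 valley y0 -15 0.998919200968146
 valley y0 -16 1.1336983403648384
8.1 [0.54347059 0.04172748 0.03504153] [-2.04518241 -0.00443378  2.06941079] 0.02236075887434637
```

The comb tooth phase is -1.04 mm and the thread valley is at +1.0, so I'll shift y by +2 mm. Home is about 14.7 mm ahead; I'll advance 9 mm and then creep.

```bash
python3 -m inch '[[[0,2,0.4,0,0,0.003],[3,0.17,0,0,0,0],[3,0.17,0,0,0,0],[3,0.17,0,0,0,0],[0,0,0,0,0,0],[0,0,0,0,0,0]]]'; python3 -c "import meas;meas.run()"
```

```text
time_s: 8.9
eef_pos: [0.5524, 0.0442, 0.0352]
eef_rot: [3.138, 0.144, 0.0]
force: [-0.1, 0.8, 0.3]
finger_gap: 0.0226
finger_force: 29.5
bar y -33.75 35.75 mid 1.0 back-slope -0.0034839020137712754 origin x est -22.554632867132874 tooth top -18.5 tooth y0 1.1035076605772203
 valley y0 -14 0.9874338502942231
 valley y0 -15 1.0925022566932283
 valley y0 -16 1.2855159053874927
8.9 [0.55237504 0.04419035 0.03515907] [-0.14440478  0.82842492  0.25227915] 0.022620843327657607
```

Aligned within 0.1 mm, with 5.6 mm to go. Creeping in.

```bash
python3 -m inch '[[[1,0.05,0,0,0,0],[1,0.05,0,0,0,0],[1,0.05,0,0,0,0],[0,0,0,0,0,0]]]'; python3 -m inch '[[[0.5,0.03,0,0,0,0],[0.5,0.03,0,0,0,0],[0,0,0,0,0,0]]]';  python3 -m inch '[[[0.5,0.03,0,0,0,0],[0,0,0,0,0,0]]]'
```

```text
time_s: 9.45
eef_pos: [0.5555, 0.0444, 0.0352]
eef_rot: [3.138, 0.144, 0.0]
force: [0.4, 0.3, -0.9]
finger_gap: 0.0228
finger_force: 29.5
time_s: 9.82
eef_pos: [0.5564, 0.0444, 0.0352]
eef_rot: [3.138, 0.144, 0.0]
force: [0.5, -0.2, 0.1]
finger_gap: 0.0226
finger_force: 29.6
time_s: 10.07
eef_pos: [0.5569, 0.0445, 0.0352]
eef_rot: [3.138, 0.144, 0.0]
force: [-0.0, 0.0, -0.1]
finger_gap: 0.0229
finger_force: 29.6
```

```bash
python3 -m inch '[[[0.5,0.03,0,0,0,0],[0,0,0,0,0,0]]]';  python3 -m inch '[[[0.4,0.03,0,0,0,0],[0,0,0,0,0,0]]]'; python3 -c "import meas;meas.run()"
```

```text
time_s: 10.32
eef_pos: [0.5574, 0.0445, 0.0352]
eef_rot: [3.138, 0.144, 0.0]
force: [-0.7, 0.5, -1.4]
finger_gap: 0.0226
finger_force: 29.6
time_s: 10.58
eef_pos: [0.5578, 0.0445, 0.0352]
eef_rot: [3.138, 0.144, 0.0]
force: [-1.0, 0.4, -0.1]
finger_gap: 0.0229
finger_force: 29.6
bar y -33.75 35.75 mid 1.0 back-slope 0.054351010947152785 origin x est -19.223776223776234 tooth top -13.0 tooth y0 1.248726863810691
 valley y0 -14 0.9279108367512687
 valley y0 -15 1.0099898059573782
 valley y0 -16 0.9738298815656665
10.575 [0.55778914 0.04451226 0.03519366] [-0.96048422  0.39949326 -0.09898934] 0.02289375257711708
```

```bash
python3 -m inch '[[[0.3,0.02,0,0,0,0],[0,0,0,0,0,0]]]';  python3 -m inch '[[[0.3,0.02,0,0,0,0],[0,0,0,0,0,0]]]'
```

```text
time_s: 10.88
eef_pos: [0.5581, 0.0445, 0.0352]
eef_rot: [-3.138, -0.144, -0.0]
force: [-0.5, -0.3, -0.5]
finger_gap: 0.0225
finger_force: 29.6
time_s: 11.12
eef_pos: [0.5584, 0.0446, 0.0352]
eef_rot: [-3.138, -0.144, -0.0]
force: [0.1, -0.0, -0.2]
finger_gap: 0.023
finger_force: 29.6
```

```bash
python3 -m inch '[[[0.3,0.02,0,0,0,0],[0,0,0,0,0,0]]]';  python3 -m inch '[[[0.3,0.02,0,0,0,0],[0,0,0,0,0,0]]]'; python3 -c "import meas;meas.run()"
```

```text
time_s: 11.38
eef_pos: [0.5586, 0.0446, 0.0352]
eef_rot: [3.138, 0.144, -0.0]
force: [-0.9, -0.7, -0.1]
finger_gap: 0.0228
finger_force: 29.6
time_s: 11.62
eef_pos: [0.5586, 0.0446, 0.0351]
eef_rot: [3.138, 0.144, -0.001]
force: [-2.5, -0.5, -0.3]
finger_gap: 0.0227
finger_force: 29.6
bar y -33.75 35.875 mid 1.0625 back-slope 0.062455598430586345 origin x est -18.737847222222207 tooth top -12.375 tooth y0 1.2322215065097133
 valley y0 -14 0.8713220631822458
 valley y0 -15 0.9495429420131412
 valley y0 -16 1.0009325365041013
11.625 [0.55858852 0.04457931 0.03507634] [-2.47925198 -0.5064524  -0.30058932] 0.022681042184730736
```

```bash
python3 -m inch '[[[0.4,0.02,0,0,0,0],[0,0,0,0,0,0]]]'; python3 -c "import meas;meas.run()"
```

```text
time_s: 11.92
eef_pos: [0.5587, 0.0446, 0.0351]
eef_rot: [3.138, 0.144, -0.003]
force: [-5.9, -0.7, 2.5]
finger_gap: 0.0226
finger_force: 29.8
bar y -33.75 35.75 mid 1.0 back-slope 0.06299553744326611 origin x est -18.691433566433567 tooth top -12.25 tooth y0 1.2010257516460874
 valley y0 -14 0.828283458544194
 valley y0 -15 0.9177003694865088
 valley y0 -16 0.9808126920343859
11.925 [0.55867531 0.04455215 0.03505744] [-5.86710841 -0.6609483   2.47920875] 0.022601488199948904
```

```bash
ls -t pics | head -1; cp pics/$(ls -t pics | head -1) pics/fit.png
```

```text
m_11.93.png
```

View pics/fit.png

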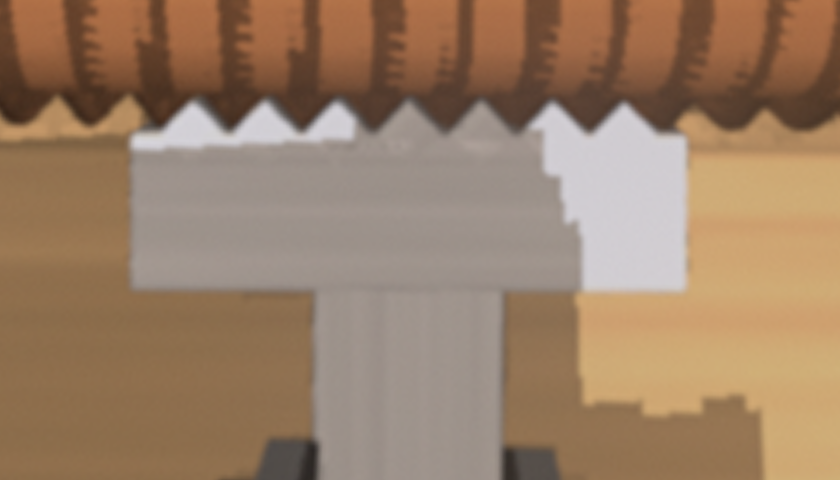

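The view shows comb A's seven teeth fully in the thread valleys: roots at row 131 touch the crests, the bar is level, and there is a hard stop at 5.9 N. I'll ease off, release and lift.

```bash
python3 -m inch '[[[-0.5,-0.03,0,0,0,0],[0,0,0,0,0,0]]]'; python3 -m inch '[[[0,0,0,0,0,0],[0,0,0,0,0,0],[0,0,0,0,0,0],[0,0,0,0,0,0],[0,0,0,0,0,0]]]' 0.55; python3 -m inch '[[[0,0,5,0,0,0],[0,0,15,0,0,0],[0,0,25,0,0,0],[0,0,25,0,0,0],[0,0,25,0,0,0],[0,0,25,0,0,0],[0,0,25,0,0,0],[0,0,0,0,0,0],[0,0,0,0,0,0]]]'; python3 - <<'E'
import meas;meas.run()
from h import *
c=np.load("w2.npy",allow_pickle=True)
c=cam("wrist");a=rect(c,meas.O,meas.Y,.039,(-110,10),(-55,55),5);cv2.imwrite("pics/final.png",a[:,:,::-1])
E
```

```text
time_s: 12.22
eef_pos: [0.5587, 0.0446, 0.0351]
eef_rot: [3.138, 0.144, -0.001]
force: [-4.0, -1.8, 0.7]
finger_gap: 0.0225
finger_force: 29.6
time_s: 12.85
eef_pos: [0.5589, 0.0446, 0.0352]
eef_rot: [-3.138, -0.144, -0.0]
force: [-0.6, 0.1, -0.7]
finger_gap: 0.047
finger_force: 0.0
time_s: 13.98
eef_pos: [0.5585, 0.0446, 0.1801]
eef_rot: [-3.138, -0.144, 0.0]
force: [1.1, 0.0, -0.3]
finger_gap: 0.0467
finger_force: 0.0
bar y -33.5 36.0 mid 1.25 back-slope -0.008198125769688012 origin x est -16.84134615384616 tooth top -12.5 tooth y0 1.3366518475219564
 valley y0 -14 1.2061998658404762
 valley y0 -15 1.2569314595307683
 valley y0 -16 1.3154121243431132
13.975 [0.55851966 0.04458422 0.18006124] [ 1.06170963  0.00213344 -0.33371081] 0.046727259059724295
```

View pics/final.png

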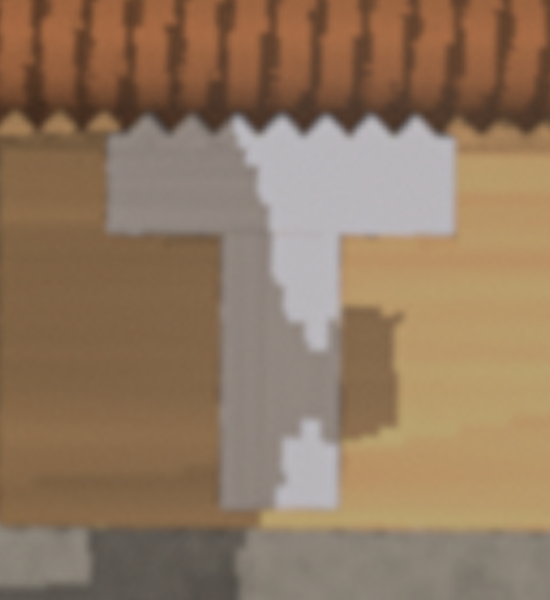

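The comb lies flat and in mesh (origin about -19.9 mm from the axis, 2 mm off the middle, level). The other two combs are untouched, flat on the bench.

```bash
python3 -c "
from station import job;print(job.close_job())"
```

```text
the job is handed in; nothing more can be done
None
```

The 9 mm comb, the one that started furthest from the robot, goes fully home in the front screw's thread and lies released on the shelf in mesh, about 2 mm off the groove's middle. It met a hard stop at about 6 N. I did not try the other two against the screw: the camera showed pitches of about 10.5 and 12 mm against the screw's 9 mm, so I left them where they lay, flat on the bench. The job is handed in at about 14 s; no verdict came back.

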